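# Load, shut and pin a drilling jig, and keep it pressed shut

### The arm

A 7-joint arm with a two-finger parallel gripper is mounted at the origin on a cart in front of the work surface, level with it; the furniture and walls round the work are solid. World frame = base frame: x ahead of the robot, y to its left, z up, the work surface at z = 0. Lengths are in m, angles in rad, forces in N, time in s.
With the tool pointing down it reaches from about 0.425 to 0.875 m from the base axis. Payload 4.7 kg.
Tool frame: the origin (TCP) lies between the finger pads; the fingertips stand 14 mm ahead of it and the grasp point (between the pads) lies 5 mm behind it; z points along the fingers, y is the line along which they close (so a half turn about z gives the same grasp; the last joint's range is limited). The gripper opens to 87 mm and grips with 3 to 60 N. Pads are 19 mm wide; open, the fingers measure 117 mm over their backs; the gripper's body (75 mm by 190 mm) begins 51 mm behind the grasp point.
Start: joints at [-1.256, 0.321, -0.07, 1.45, 0.023, 1.371, -0.057], TCP at [0.193, 0.621, 0.237] pointing down, gripper open.
Joint ranges: [-2.86, 2.86], [-0.3, 2.09], [-1.38, 1.24], [0.06, 2.45], [-1.56, 4.7], [0.09, 2.05], [-2.69, 2.69]. Speed limits (rad/s): [2.57, 2.57, 3.14, 3.14, 3.14, 3.14, 3.14].

### API

Orientations are given as a rotation vector (axis times angle).
In Python, from bench import ctrl gives the robot as it stands.
- The arm moves only by the tool step_arm, never from a script. Its argument "commands" is a list of rows, each an object with "travel": the shift along the tool's x, y, z in m, a list of three; "turn": the turn, a rotation vector about the tool's x, y, z in degrees, a list of three. A call has 1 to 5 rows; each row is the pose to reach, as a shift and turn from the pose commanded when the call began, along the tool's axes at that moment; what a row does not reach only later rows make up. A row lasts 1/10 s, in which the tool goes at most 50 mm and 8.59 degrees, less where a joint would pass 70% of its speed; a pose out of reach is approached as far as the arm can. A call with a gripper value outside its range is refused whole. "gripper" is the opening, from 0 (shut) to 1 (fully open), set as the call begins (left out, the last holds). The fingers move at their own pace and stop on an object; "force" is the grip in N (left out, the last holds). Time passes only in rows, so rows that repeat a pose let the fingers close. It gives the time, the measured TCP pose, the force, the opening and the grip force at its end, in the units of the state.
- ctrl.get_state(): the state, without advancing time (a new reading comes with each control period).
- ctrl.get_image(name): name is "scene" or "top" or "wrist"; returns the picture (420x560x3 uint8, red, green, blue); there is no depth.
- ctrl.camera_model(name): a dict with "fx", "fy", "cx", "cy" (pixels), "R" (3x3) and "t" (3): a world point X has camera coordinates R X + t; the wrist camera has in their place "T_tool_cam" (4x4, takes a point from camera to tool coordinates, whose origin is the TCP and whose axes are the flange's). Camera axes: x right, y down, z forward; pixel columns grow to the right and rows downward; lengths in m; the calibration is good to about 2 mm. The wrist camera is an equidistant fisheye: a pixel r from the principal point sees the ray r / f radians off the axis. A picture is of the moment at which its call begins: read the wrist's pose just before it. camera_model takes no time and is no camera call.
- ctrl.close_job(): hands the job in; it is judged then, once.
The state is a dict: "time": time; "joint_positions": joint angles; "qd": joint speeds; "joint_torque": joint torques, N m; "position": TCP position; "tool_rot": TCP orientation; "ft_force": force on the tool from outside, world axes, zero at the start; "torque": the same for the moment, N m; "grip_width": opening from 0.0 (shut) to 1.0 (fully open); "grip_force": force on a finger pad.
Only numpy, scipy, OpenCV 4.12 (cv2) and the standard library are available. Lean on these libraries where they do the work, as an engineer would, in place of code of your own. Each camera call takes 0.05 s, during which the arm holds its last target. There are 200 camera calls.

### The job

Lay the loose pine block in the bed of the open blue drilling jig, then swing the jig's lid down over it, and then take the red-knobbed locating pin from its wooden stand and push it through the hole in the lid into the hole in the jig below, until its collar sits on the lid. The jig's bed is sprung and keeps lifting the lid a little, so press the pin down until the lid is fully shut and finish like that, still gripping the pin and pressing: do not let go. Leave the tape measure, the block plane and the marker pen where they are.

Things in the scene. Friction and masses are not known exactly. Their poses are not given: they have to be found in the camera images.
- jig: Blue steel clamshell drilling jig, lower half fixed to the bench. Origin: under the centre of its bed, at bench height; z up. Base plate 110 (x) x 215 mm (y), 12 mm thick. Hinge at its +y end; post with the pin hole (50 x 40 mm, 62.5 mm tall) at its -y end. The block lies in the bed with its length along the jig's y.
- jig_bed (a point): Centre of the top of the sprung bed plate, unloaded, 22 mm above the bench. It carries the block without sinking; the shut lid pushes it down 5 mm. Aluminium guides, 38 mm above the bench, bound an opening of 48 (x) x 88 mm (y); both long sides have a 48 mm wide finger gap in the middle, down to 12 mm above the bench.
- jig_hinge (a point): Middle of the lid's hinge axis, 68 mm above the bench, at +68 mm along the jig's y from its origin. The axis runs along the jig's x.
- jig_pin_hole (a point): Mouth centre of the vertical 14 mm pin hole in the post's top, at -76 mm along the jig's y, 62.5 mm above the bench; 40 mm deep, chamfered 2 mm.
- lid (a joint): Lid angle, rad: 0 fully shut (level, top 73 mm above the bench), 1.57 upright, 2.15 open to its stop. Stiff hinge (0.2 N m friction): the lid stays at any angle; 1 to 3 N at its free edge moves it. With a block in the bed a rubber foot under the lid rests on it and the lid stays 0.03 to 0.1 rad open when let go; 5 to 8 N down at its hole shuts it.
- lid_hole (a point): Mouth centre of the 14.5 mm pin hole in the lid's outer face, 144 mm from the hinge axis; z is that face's outward normal (up when shut). The lid is a blue plate 74 mm wide, 10 mm thick, the hinge axis in its middle plane, free edge 168 mm from that axis. Chamfer 2 mm; with the lid down it lies over the post's hole.
- pine_block: Loose plain pine block, 40 mm (its x) by 80 mm (its y) by 40 mm high, about 70 g. Origin: centre of its underside, z up. Either end may go first.
- pin: Steel locating pin, 60 g, upright in its stand. Origin: centre of its lower tip; z up along it. Shaft 12 mm diameter, 45 mm long, the lowest 8 mm tapered to 6 mm; then a collar 32 mm diameter, 4 mm thick; then a round red knob 24 mm diameter, 34 mm tall (49 to 83 mm above the tip), by which it is gripped.
- pin_collar (a point): Centre of the underside of the pin's collar, 45 mm above its tip.
- pin_stand: Wooden block 60 x 60 mm, 50 mm high, fixed to the bench, with a vertical 14 mm through hole in its middle where the pin stands, collar on the wood, tip 5 mm above the bench. Origin: centre of its underside.
- tape_measure: Yellow tape measure, 38 x 81 x 66 mm, a bystander; origin at the centre of its underside.
- block_plane: Dark metal block plane, 46 x 155 x 54 mm, a bystander; origin at the centre of its underside.
- marker: Marker pen with blue cap lying on the bench, 28 x 130 x 18 mm, a bystander; origin at the centre of its underside.
Mind the look-alikes: they are no part of the job. What is shaped like the pine_block but green or yellow is not meant.

How it is judged:
On the way, in this order (a step that is already met when the one before it is completed fails the run):
1. the pine block lies flat in the jig's bed, let go, lid still open (x of pine_block in the frame of jig between -0.006 and 0.006 m and y of pine_block in the frame of jig between -0.006 and 0.006 m and z of pine_block in the frame of jig between 0.01 and 0.026 m and angle between the z axis of pine_block and the z axis of jig, either way round below 0.12 rad and angle between the y axis of pine_block and the y axis of jig, either way round below 0.15 rad and contact force between the fingers and pine_block below 0.1 N and value of joint lid above 1 rad), for 0.2 s.
2. the lid is down on the block, the pin not yet in it (x of pine_block in the frame of jig between -0.006 and 0.006 m and y of pine_block in the frame of jig between -0.006 and 0.006 m and z of pine_block in the frame of jig between 0.01 and 0.026 m and angle between the z axis of pine_block and the z axis of jig, either way round below 0.12 rad and angle between the y axis of pine_block and the y axis of jig, either way round below 0.15 rad and value of joint lid below 0.14 rad and distance between pin_collar and lid_hole above 0.06 m), for 0.2 s.
3. the pin is through the lid and in the hole of the jig (x of pine_block in the frame of jig between -0.006 and 0.006 m and y of pine_block in the frame of jig between -0.006 and 0.006 m and z of pine_block in the frame of jig between 0.01 and 0.026 m and angle between the z axis of each of pine_block, pin and the z axis of jig, either way round below 0.12 rad and angle between the y axis of pine_block and the y axis of jig, either way round below 0.15 rad and horizontal distance between pin and jig_pin_hole below 0.006 m and z of pin_collar in the frame of lid_hole below 0.015 m and value of joint lid below 0.14 rad), for 0.1 s.
At the end, for the whole second after the job is handed in: For the last second: block flat in the bed (within 6 mm, 0.15 rad), lid fully shut (under 0.02 rad), pin upright in both holes (within 6 mm, tilt under 0.12 rad), collar on the lid (within 4 mm), fingers still holding the pin (over 2 N) (x of pine_block in the frame of jig between -0.006 and 0.006 m and y of pine_block in the frame of jig between -0.006 and 0.006 m and z of pine_block in the frame of jig between 0.01 and 0.026 m and angle between the z axis of each of pine_block, pin and the z axis of jig, either way round below 0.12 rad and angle between the y axis of pine_block and the y axis of jig, either way round below 0.15 rad and horizontal distance between pin and jig_pin_hole below 0.006 m and value of joint lid below 0.02 rad and z of pin_collar in the frame of lid_hole between -0.004 and 0.004 m and contact force between the fingers and pin above 2 N); the arm keeps its last pose, push and grip.
It fails at once if the tape measure is shifted by more than 30 mm (distance of tape_measure from where it was at the start of the episode above 0.03 m).
It fails at once if the block plane is shifted by more than 30 mm (distance of block_plane from where it was at the start of the episode above 0.03 m).
It fails at once if the marker pen is shifted by more than 30 mm (distance of marker from where it was at the start of the episode above 0.03 m).
It also fails if it takes over 72 s, if anything falls off the work surface, if the arm or the gripper's body presses on something with over 40 N, if the wrist force passes 120 N, or if a joint passes its speed limit or range.

## Working session

There is one attempt and no reset: what is moved stays moved. The work goes in short steps, Python scripts to look and compute and a tool call to move; the robot and the scene stay as the last step left them, time stands still between calls to the robot, and variables do not carry over. Pictures are saved under pics/ and viewed, at most 12 in all, crops included, and the job is handed in when it is done.

Besides the shell and the picture viewer there is one more tool, called after ">>>" in YAML: its name, and indented under it one key for each argument. step_arm: Moves the arm, as the interface text tells. Its arguments: {"type":"object","properties":{"commands":{"type":"array"},"gripper":{"type":"number"},"force":{"type":"number"}},"required":["commands"]}

```bash
mkdir -p pics; cat > h.py <<'E'
import numpy as np,cv2
from scipy.spatial.transform import Rotation as Ro
from bench import ctrl
def ray(cam,u,v):
    m=ctrl.camera_model(cam)
    R=np.array(m['R']);t=np.array(m['t'])
    d=R.T@np.array([(u-m['cx'])/m['fx'],(v-m['cy'])/m['fy'],1]);return -R.T@t,d
def pt(cam,u,v,z):
    o,d=ray(cam,u,v);return o+d*(z-o[2])/d[2]
def proj(cam,X):
    m=ctrl.camera_model(cam);c=np.array(m['R'])@np.array(X)+np.array(m['t']);return np.array([m['fx']*c[0]/c[2]+m['cx'],m['fy']*c[1]/c[2]+m['cy']])
def pose():
    s=ctrl.get_state();return np.array(s['position']),Ro.from_rotvec(s['tool_rot'])
def wpt(u,v,z,P=None):
    m=ctrl.camera_model('wrist');T=np.array(m['T_tool_cam']);p,R=P or pose()
    a=np.array([(u-m['cx'])/m['fx'],(v-m['cy'])/m['fy']]);r=np.hypot(*a)
    d=np.array([*(a/r*np.sin(r)),np.cos(r)]) if r>0 else np.array([0,0,1.])
    o=p+R.apply(T[:3,3]);d=R.apply(T[:3,:3]@d);return o+d*(z-o[2])/d[2]
def snap(cam,name,crop=None,s=1):
    im=ctrl.get_image(cam)[:,:,::-1]
    if crop: a,b,c,d=crop;im=im[b:d,a:c]
    cv2.imwrite('pics/'+name,cv2.resize(np.ascontiguousarray(im),None,fx=s,fy=s,interpolation=cv2.INTER_CUBIC))
E
python3 - <<'E'
from h import *
s=ctrl.get_state();print(s)
for c in('top','scene'):
    m=ctrl.camera_model(c);print(c,m['fx'],-np.array(m['R']).T@m['t'],np.array(m['R'])[2])
print(ctrl.camera_model('wrist'))
snap('top','top.png',s=1.4);snap('scene','scene.png',s=1.4)
E
```

```text
{'time': 0.0, 'joint_positions': array([-1.25591751,  0.32182467, -0.07011698,  1.45169023,  0.02261306,
        1.37079379, -0.05686546]), 'qd': array([ 0.00311466, -0.00060805,  0.00015271, -0.00079163,  0.00043252,
       -0.00126806,  0.00025117]), 'joint_torque': array([ 2.94457623e-04, -4.91282487e+01, -4.03881753e-01, -3.12533391e+01,
       -6.40847068e-02,  4.36048291e-02,  1.55431999e-04]), 'position': array([0.19244536, 0.62029886, 0.23545302]), 'tool_rot': array([-4.70501745e-01, -3.10596886e+00,  3.01434245e-03]), 'ft_force': array([-0.29220139, -0.71207578, -0.3885915 ]), 'torque': array([-0.00842652,  0.01481172,  0.04937034]), 'grip_force': 0.0, 'grip_width': 0.9973007436134869}
top 460.12065863848363 [0.37333375 0.10682508 1.4721304 ] [ 0.1250746   0.02274918 -0.99188649]
scene 414.3478903627794 [ 0.01346138 -0.57680649  0.75661739] [ 0.46802273  0.63075603 -0.61895198]
{'fx': 325.19226210127806, 'fy': 325.19226210127806, 'cx': 277.661745991056, 'cy': 208.16878894503964, 'T_tool_cam': array([[-7.21419027e-04, -9.59131441e-01, -2.82959995e-01,
         7.70565488e-02],
       [ 9.99999640e-01, -5.65702194e-04, -6.32018698e-04,
         1.74770892e-04],
       [ 4.46117915e-04, -2.82960349e-01,  9.59131504e-01,
        -1.48781937e-01],
       [ 0.00000000e+00,  0.00000000e+00,  0.00000000e+00,
         1.00000000e+00]])}
```

View pics/top.png

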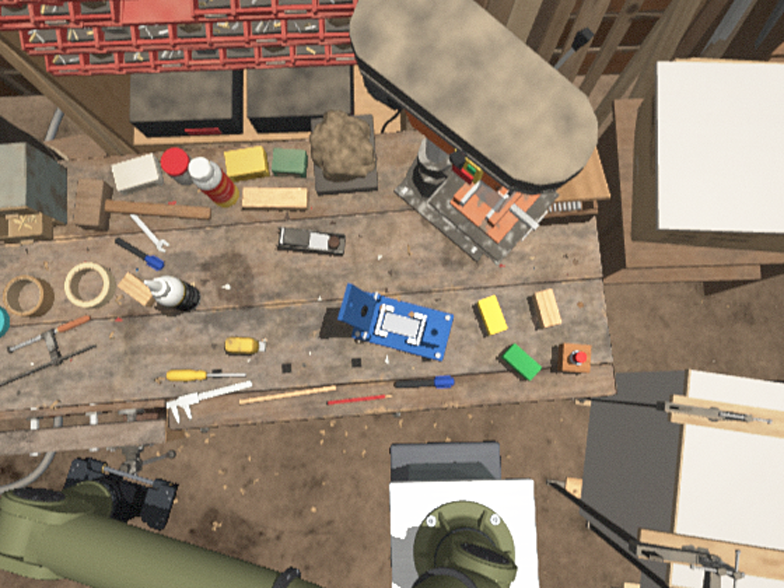

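View pics/scene.png

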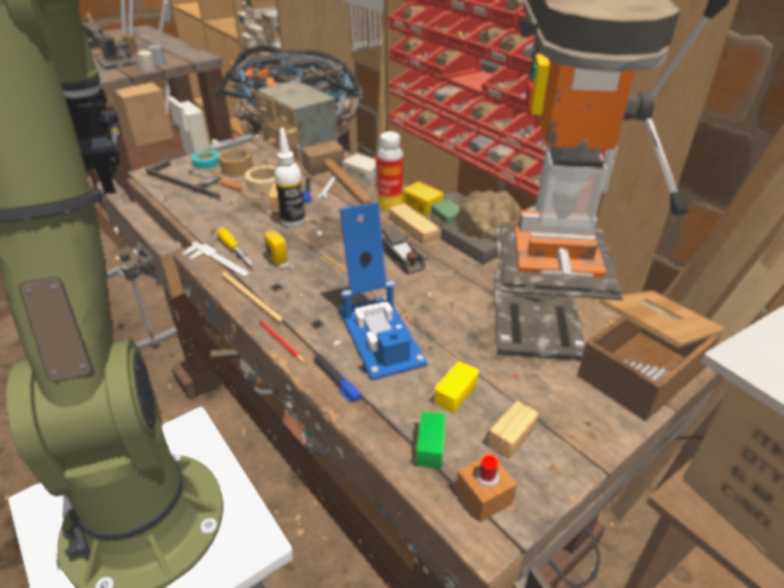

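Top view (784 px wide). What could be taken for the pine block:
- plain wood at (545,308)
- yellow at (491,314)
- green at (521,361)
- long pine bars at (275,198) and (136,288), wrong size and place

I choose (545,308). The jig is around (400,325) with its lid open to the left, and the pin's red knob is at (580,357). The next step is a close crop.

```bash
python3 - <<'E'
from h import *
snap('top','c1.png',(230,190,430,290),4)
print(ctrl.camera_model('top'))
E
```

```text
{'fx': 460.12065863848363, 'fy': 460.12065863848363, 'cx': 280.53191105013207, 'cy': 213.99450155563068, 'R': array([[-0.02716207, -0.99928385, -0.02634392],
       [-0.99177546,  0.03023665, -0.12436712],
       [ 0.1250746 ,  0.02274918, -0.99188649]]), 't': array([0.15567078, 0.55011783, 1.41106151])}
```

View pics/c1.png

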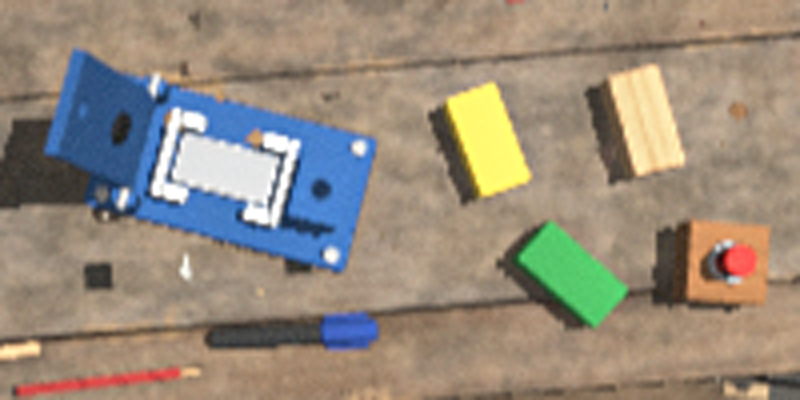

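The crop shows the plain wood block with its top centre at about (646,121), the jig's pin hole at (321,188), the bed centre at about (227,168) and the knob top at (739,260).

```bash
python3 - <<'E'
from h import *
g=lambda u,v,z:pt('top',230+u/4-.4,190+v/4-.4,z)
C=np.array([g(*c,.04) for c in[(609,77),(656,66),(685,162),(638,176)]]);print('block',C.round(3),C.mean(0),np.linalg.norm(C-np.roll(C,-1,0),axis=1))
d=(C[0]+C[1]-C[2]-C[3]);print('len dir deg',np.degrees(np.arctan2(d[1],d[0])))
h=g(321,188,.0625);b=g(227,168,.022);d=b-h;print('hole',h,'bed',b,np.linalg.norm(d[:2]),'jig y deg',np.degrees(np.arctan2(d[1],d[0])))
for c in[(377,140),(342,270)]:print(g(*c,.012))
print('knob',g(739,260,.088))
p=[g(*c,.05) for c in[(690,221),(770,227),(767,303),(687,302)]];print(np.mean(p,0),np.array(p).round(3))
p,R=pose();print(R.as_matrix().round(3))
E
```

```text
block [[ 0.56  -0.177  0.04 ]
 [ 0.568 -0.214  0.04 ]
 [ 0.492 -0.232  0.04 ]
 [ 0.482 -0.195  0.04 ]] [ 0.52576266 -0.20478083  0.04      ] [0.03772478 0.07791733 0.0381262  0.08015753]
len dir deg 13.223215720435045
hole [0.47855236 0.0512141  0.0625    ] bed [0.49956192 0.12321828 0.022     ] 0.07500668297554164 jig y deg 73.73367356600636
[0.51925057 0.00340772 0.012     ]
[0.41707366 0.03495582 0.012     ]
knob [ 0.41394737 -0.25643291  0.088     ]
[ 0.41289233 -0.2582697   0.05      ] [[ 0.446 -0.231  0.05 ]
 [ 0.44  -0.292  0.05 ]
 [ 0.382 -0.286  0.05 ]
 [ 0.384 -0.225  0.05 ]]
[[-0.955  0.296 -0.   ]
 [ 0.296  0.955 -0.001]
 [-0.    -0.001 -1.   ]]
```

```bash
cat >> h.py <<'E'
def Ry(yaw,tilt=None):
    # tool y at yaw deg, z down, x at yaw+90
    a=np.radians(yaw);y=np.array([np.cos(a),np.sin(a),0]);z=np.array([0,0,-1.]);return Ro.from_matrix(np.c_[np.cross(y,z),y,z])
def plan(W,start=None):
    p,R=start or pose();print('now',p.round(4),'yaw',np.degrees(np.arctan2(*R.as_matrix()[[1,0],1])).round(2),'t',ctrl.get_state()['time'])
    for x,yw in W:
        x=np.array(x);R2=Ry(yw) if np.isscalar(yw) else yw
        print('travel',R.inv().apply(x-p).round(4).tolist(),'turn',np.degrees((R.inv()*R2).as_rotvec()).round(2).tolist(),'rows',np.ceil(max(np.linalg.norm(x-p)/.05,np.degrees((R.inv()*R2).magnitude())/8.59)))
        p,R=x,R2
E
python3 - <<'E'
from h import *
plan([((.33,.55,.32),40),((.48,.36,.32),0),((.52,.13,.32),-40),((.526,-.10,.31),-76.8),((.526,-.205,.20),-76.8)])
E
```

```text
now [0.1925 0.6204 0.2357] yaw 72.76 t 0.15
travel [-0.1522, -0.0267, -0.0842] turn [-0.08, 0.03, 32.76] rows 4.0
travel [-0.242, -0.0072, 0.0] turn [0.0, 0.0, 40.0] rows 5.0
travel [-0.23, 0.04, 0.0] turn [0.0, 0.0, 40.0] rows 5.0
travel [-0.1723, 0.1524, 0.01] turn [0.0, 0.0, 36.8] rows 5.0
travel [-0.024, 0.1022, 0.11] turn [0.0, 0.0, 0.0] rows 4.0
```

>>> step_arm:
  commands:
    - {"travel":[-0.152,-0.027,-0.084],"turn":[0,0,32.8]}
    - {"travel":[-0.152,-0.027,-0.084],"turn":[0,0,32.8]}
    - {"travel":[-0.152,-0.027,-0.084],"turn":[0,0,32.8]}
    - {"travel":[-0.152,-0.027,-0.084],"turn":[0,0,32.8]}
    - {"travel":[-0.152,-0.027,-0.084],"turn":[0,0,32.8]}
  gripper: 1

```text
time: 0.65
position: [0.3355, 0.5476, 0.323]
tool_rot: [1.341, 2.837, 0.006]
ft_force: [0.0, 0.1, 0.2]
grip_width: 1.0
grip_force: 0.0
```

>>> step_arm:
  commands:
    - {"travel":[-0.242,-0.007,0],"turn":[0,0,40]}
    - {"travel":[-0.242,-0.007,0],"turn":[0,0,40]}
    - {"travel":[-0.242,-0.007,0],"turn":[0,0,40]}
    - {"travel":[-0.242,-0.007,0],"turn":[0,0,40]}
    - {"travel":[-0.242,-0.007,0],"turn":[0,0,40]}

```text
time: 1.15
position: [0.4802, 0.3584, 0.3197]
tool_rot: [-2.225, -2.217, 0.002]
ft_force: [0.3, -0.2, -0.3]
grip_width: 1.001
grip_force: 0.0
```

>>> step_arm:
  commands:
    - {"travel":[-0.23,0.04,0],"turn":[0,0,40]}
    - {"travel":[-0.23,0.04,0],"turn":[0,0,40]}
    - {"travel":[-0.23,0.04,0],"turn":[0,0,40]}
    - {"travel":[-0.23,0.04,0],"turn":[0,0,40]}
    - {"travel":[-0.23,0.04,0],"turn":[0,0,40]}

```text
time: 1.65
position: [0.5194, 0.1271, 0.3199]
tool_rot: [2.851, 1.319, -0.001]
ft_force: [0.4, 0.4, -0.1]
grip_width: 1.0
grip_force: 0.0
```

>>> step_arm:
  commands:
    - {"travel":[-0.172,0.152,0.01],"turn":[0,0,36.8]}
    - {"travel":[-0.172,0.152,0.01],"turn":[0,0,36.8]}
    - {"travel":[-0.172,0.152,0.01],"turn":[0,0,36.8]}
    - {"travel":[-0.172,0.152,0.01],"turn":[0,0,36.8]}
    - {"travel":[-0.172,0.152,0.01],"turn":[0,0,36.8]}

```text
time: 2.15
position: [0.5245, -0.1026, 0.3099]
tool_rot: [3.121, 0.352, -0.001]
ft_force: [0.1, -0.4, -0.1]
grip_width: 1.001
grip_force: 0.0
```

>>> step_arm:
  commands:
    - {"travel":[-0.024,0.102,0.11],"turn":[0,0,0]}
    - {"travel":[-0.024,0.102,0.11],"turn":[0,0,0]}
    - {"travel":[-0.024,0.102,0.11],"turn":[0,0,0]}
    - {"travel":[-0.024,0.102,0.11],"turn":[0,0,0]}
    - {"travel":[-0.024,0.102,0.11],"turn":[0,0,0]}

```text
time: 2.65
position: [0.5245, -0.2034, 0.1988]
tool_rot: [-3.12, -0.361, 0.005]
ft_force: [0.4, 0.2, 0.1]
grip_width: 1.0
grip_force: 0.0
```

```bash
python3 - <<'E'
from h import *
plan([])
p=pose();print(p[1].as_matrix().round(3));snap('wrist','w1.png',s=1.4)
E
```

```text
now [ 0.5245 -0.2034  0.1988] yaw -76.81 t 2.65
[[ 0.974  0.228 -0.003]
 [ 0.228 -0.974  0.001]
 [-0.003 -0.002 -1.   ]]
```

View pics/w1.png

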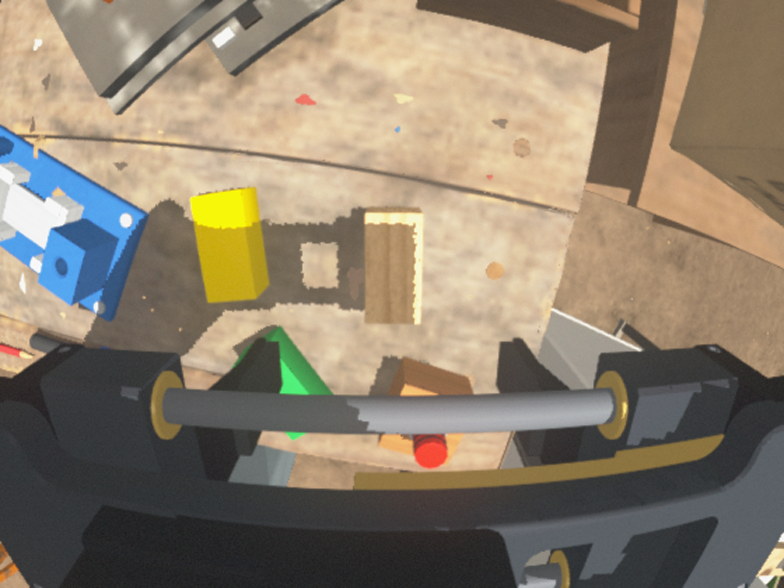

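The wrist view shows the wooden block upright in the frame, top-face corners at about (365,209), (422,209), (420,323) and (366,323). The yellow block is at its left and the pin knob is at (431,450).

```bash
python3 - <<'E'
from h import *
g=lambda u,v,z:wpt(u/1.4-.2,v/1.4-.2,z)
C=np.array([g(*c,.04) for c in[(365,209),(422,209),(420,323),(366,323)]]);print(C.round(3),C.mean(0),np.linalg.norm(C-np.roll(C,-1,0),axis=1))
d=(C[0]+C[1]-C[2]-C[3]);print(np.degrees(np.arctan2(d[1],d[0])))
print('knob',g(431,450,.085),'hole',g(62,267,.0625))
plan([((.526,-.205,.08),-76.8),((.526,-.205,.022),-76.8)])
E
```

```text
[[ 0.566 -0.176  0.04 ]
 [ 0.575 -0.214  0.04 ]
 [ 0.495 -0.233  0.04 ]
 [ 0.486 -0.195  0.04 ]] [ 0.53085015 -0.20442729  0.04      ] [0.03873288 0.082299   0.03912586 0.08224742]
13.151092375386575
knob [ 0.4191249  -0.25831802  0.085     ] hole [0.48038321 0.05039414 0.0625    ]
now [ 0.5257 -0.2025  0.2001] yaw -76.7 t 2.7
travel [-0.0003, 0.0026, 0.1201] turn [-0.07, 0.03, 0.1] rows 3.0
travel [0.0, 0.0, 0.058] turn [0.0, 0.0, 0.0] rows 2.0
```

>>> step_arm:
  commands:
    - {"travel":[0.003,0.002,0.05],"turn":[0,0,0]}
    - {"travel":[0.003,0.002,0.1],"turn":[0,0,0]}
    - {"travel":[0.003,0.002,0.13],"turn":[0,0,0]}
    - {"travel":[0.003,0.002,0.16],"turn":[0,0,0]}
    - {"travel":[0.003,0.002,0.174],"turn":[0,0,0]}

```text
time: 3.2
position: [0.5289, -0.2023, 0.0249]
tool_rot: [-3.118, -0.367, 0.002]
ft_force: [0.2, -0.3, -0.1]
grip_width: 0.998
grip_force: 0.0
```

>>> step_arm:
  commands:
    - {"travel":[0,0,0],"turn":[0,0,0]}
    - {"travel":[0,0,0],"turn":[0,0,0]}
    - {"travel":[0,0,0],"turn":[0,0,0]}
    - {"travel":[0,0,0],"turn":[0,0,0]}
    - {"travel":[0,0,0],"turn":[0,0,0]}
  gripper: 0.3
  force: 20

```text
time: 3.7
position: [0.5295, -0.2056, 0.0276]
tool_rot: [3.121, 0.36, 0.003]
ft_force: [0.2, -0.3, 0.4]
grip_width: 0.631
grip_force: 0.0
```

>>> step_arm:
  commands:
    - {"travel":[0,0,0],"turn":[0,0,0]}
    - {"travel":[0,0,0],"turn":[0,0,0]}
    - {"travel":[0,0,0],"turn":[0,0,0]}

```text
time: 4.0
position: [0.5289, -0.2055, 0.0268]
tool_rot: [-3.121, -0.36, -0.001]
ft_force: [-1.1, 0.5, 3.2]
grip_width: 0.46
grip_force: 20.0
```

```bash
python3 - <<'E'
from h import *
plan([((.529,-.2046,.17),-76.8),((.515,-.12,.21),-46),((.475,.045,.21),-16.3)])
E
```

```text
now [ 0.5289 -0.2055  0.0268] yaw -76.84 t 4.0
travel [0.0004, -0.0009, -0.1432] turn [-0.01, -0.02, -0.04] rows 3.0
travel [0.0057, -0.0856, -0.04] turn [0.0, 0.0, -30.8] rows 4.0
travel [0.0858, -0.1465, 0.0] turn [0.0, 0.0, -29.7] rows 4.0
```

>>> step_arm:
  commands:
    - {"travel":[0,0,-0.04],"turn":[0,0,0]}
    - {"travel":[0,0,-0.09],"turn":[0,0,0]}
    - {"travel":[0,0,-0.143],"turn":[0,0,0]}
    - {"travel":[0,0,-0.143],"turn":[0,0,0]}

```text
time: 4.4
position: [0.5324, -0.2075, 0.1761]
tool_rot: [3.118, 0.359, 0.018]
ft_force: [-0.3, 0.2, -1.2]
grip_width: 0.456
grip_force: 20.0
```

>>> step_arm:
  commands:
    - {"travel":[0.002,-0.02,-0.01],"turn":[0,0,-7.7]}
    - {"travel":[0.003,-0.043,-0.02],"turn":[0,0,-15.4]}
    - {"travel":[0.005,-0.065,-0.03],"turn":[0,0,-23.1]}
    - {"travel":[0.006,-0.086,-0.04],"turn":[0,0,-30.8]}

```text
time: 4.8
position: [0.5143, -0.1193, 0.209]
tool_rot: [-2.909, -1.184, 0.001]
ft_force: [0.9, -0.4, -1.3]
grip_width: 0.459
grip_force: 20.0
```

>>> step_arm:
  commands:
    - {"travel":[0.022,-0.037,0],"turn":[0,0,-7.5]}
    - {"travel":[0.044,-0.075,0],"turn":[0,0,-15]}
    - {"travel":[0.066,-0.112,0],"turn":[0,0,-22.5]}
    - {"travel":[0.086,-0.147,0],"turn":[0,0,-29.7]}
    - {"travel":[0.086,-0.147,0],"turn":[0,0,-29.7]}

```text
time: 5.3
position: [0.4728, 0.0515, 0.2085]
tool_rot: [-2.501, -1.896, 0.001]
ft_force: [0.1, 0.1, -1.2]
grip_width: 0.459
grip_force: 20.0
```

```bash
python3 - <<'E'
from h import *
plan([])
p=pose();print(p[1].as_matrix().round(3));snap('wrist','w2.png',s=1.4);plan([])
E
```

```text
now [0.4728 0.0515 0.2085] yaw -15.64 t 5.3
[[ 0.27   0.963 -0.002]
 [ 0.963 -0.27   0.002]
 [ 0.002 -0.003 -1.   ]]
now [0.4737 0.048  0.2086] yaw -16.0 t 5.35
```

View pics/w2.png

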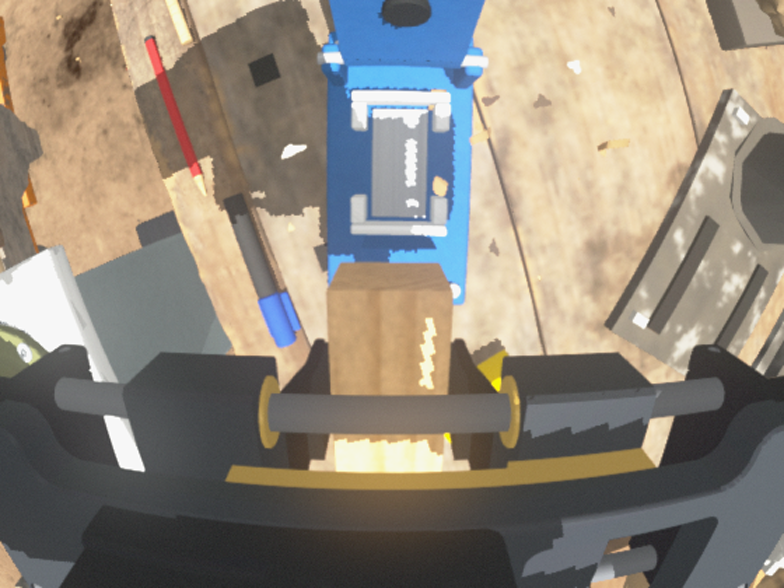

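The view shows the held block squarely gripped, its front-top edge at (329..451,289). The bed plate spans (372..428,108..218) and the guide's outer corners are near (352,91) to (449,236).

```bash
python3 - <<'E'
from h import *
P=(np.array([.4733,.0497,.2086]),Ry(-15.9))
g=lambda u,v,z:wpt(u/1.4-.2,v/1.4-.2,z,P)
def rel(X): return P[1].inv().apply(X-P[0])
def show(n,L,z):
    C=np.array([g(*c,z) for c in L]);d=C[0]+C[1]-C[2]-C[3]
    print(n,C.mean(0).round(4),np.linalg.norm(C-np.roll(C,-1,0),axis=1).round(4),np.degrees(np.arctan2(d[1],d[0])).round(2),'tool',rel(C.mean(0)).round(4))
show('bed',[(373,108),(429,108),(427,218),(372,218)],.022)
show('guide',[(352,91),(451,92),(447,235),(351,235)],.038)
show('base',[(329,66),(473,66),(467,304),(328,304)],.012)
for z,L in((.2086+.0135,[(329,289),(451,289)]),(.2086-.0265,[(342,263),(446,263)])):
    print('block front',[rel(g(*c,z)).round(4) for c in L])
E
```

```text
bed [0.5028 0.1208 0.022 ] [0.0405 0.0816 0.0407 0.0815] 73.42 tool [0.0764 0.0089 0.1866]
guide [0.5025 0.121  0.038 ] [0.0683 0.1018 0.0684 0.1021] 73.2 tool [0.0765 0.0086 0.1706]
base [0.4978 0.104  0.012 ] [0.1081 0.1874 0.1118 0.1865] 73.38 tool [0.0589 0.0087 0.1966]
block front [array([ 0.0389, -0.018 , -0.0135]), array([ 0.0389,  0.02  , -0.0135])]
block front [array([ 0.038 , -0.0179,  0.0265]), array([0.038 , 0.0233, 0.0265])]
```

>>> step_arm:
  commands:
    - {"travel":[0.04,0.003,0],"turn":[0,0,0.4]}
    - {"travel":[0.078,0.006,0.02],"turn":[0,0,0.4]}
    - {"travel":[0.078,0.006,0.06],"turn":[0,0,0.4]}
    - {"travel":[0.078,0.006,0.1],"turn":[0,0,0.4]}
    - {"travel":[0.078,0.006,0.132],"turn":[0,0,0.4]}

```text
time: 5.85
position: [0.5019, 0.1163, 0.0749]
tool_rot: [2.523, 1.871, -0.004]
ft_force: [0.2, 0.4, -1.7]
grip_width: 0.457
grip_force: 20.0
```

>>> step_arm:
  commands:
    - {"travel":[0,0,0],"turn":[0,0,0]}
    - {"travel":[0,0,0],"turn":[0,0,0]}

```text
time: 6.05
position: [0.5028, 0.1169, 0.0776]
tool_rot: [2.523, 1.871, -0.002]
ft_force: [0.1, -0.0, -0.8]
grip_width: 0.462
grip_force: 20.0
```

```bash
python3 - <<'E'
from h import *
plan([])
snap('wrist','w3.png',(130,80,430,305),2.6);plan([]);print(ctrl.get_state()['ft_force'])
E
```

```text
now [0.5028 0.1169 0.0776] yaw -16.87 t 6.05
now [0.5038 0.1176 0.0789] yaw -16.84 t 6.1
[0.60022963 0.66665551 0.13894206]
```

View pics/w3.png

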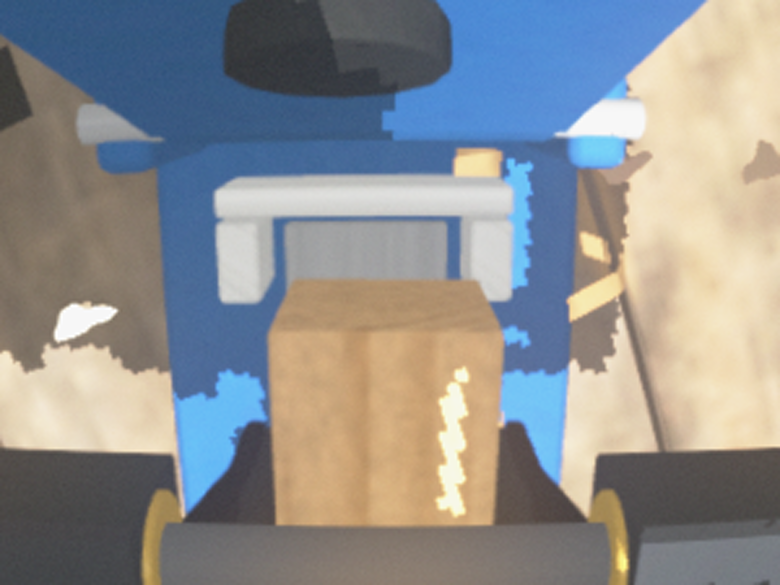

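The block sits above the opening but too far right of it. The guide's outer top edges are at u=217 and 512, the far guide's inner edge is at v=218, and the block's lower front edge is at (292..480,281).

```bash
python3 - <<'E'
from h import *
p=np.array([.5033,.1173,.0783]);P=(p,Ry(-16.5))
g=lambda u,v,z:P[1].inv().apply(wpt(130+u/2.6-.3,80+v/2.6-.3,z,P)-p).round(4)
for n,c in dict(guideL=(217,218,.038),guideR=(512,218,.038),baseL=(169,281,.012),baseR=(573,281,.012),blkL=(292,281,p[2]-.0265),blkR=(480,281,p[2]-.0265),tL=(270,330,p[2]+.0135),tR=(503,330,p[2]+.0135),plL=(286,222,.022),plR=(447,222,.022)).items():print(n,g(*c))
E
```

```text
guideL [ 0.0497 -0.0376  0.0403]
guideR [0.0495 0.0296 0.0403]
baseL [ 0.0291 -0.0568  0.0663]
baseR [0.029  0.0506 0.0663]
blkL [ 0.038  -0.0191  0.0265]
blkR [0.0379 0.021  0.0265]
tL [ 0.0387 -0.0185 -0.0135]
tR [ 0.0387  0.0206 -0.0135]
plL [ 0.0461 -0.0236  0.0563]
plR [0.046  0.016  0.0563]
```

>>> step_arm:
  commands:
    - {"travel":[0.007,-0.005,0],"turn":[0,0,0]}
    - {"travel":[0.007,-0.005,0],"turn":[0,0,0]}
    - {"travel":[0.007,-0.005,0.01],"turn":[0,0,0]}
    - {"travel":[0.007,-0.005,0.02],"turn":[0,0,0]}
    - {"travel":[0.007,-0.005,0.028],"turn":[0,0,0]}

```text
time: 6.6
position: [0.4992, 0.1262, 0.0485]
tool_rot: [-2.521, -1.874, 0.001]
ft_force: [-0.5, 0.2, 3.1]
grip_width: 0.462
grip_force: 20.0
```

>>> step_arm:
  commands:
    - {"travel":[0,0,0],"turn":[0,0,0]}
    - {"travel":[0,0,0.001],"turn":[0,0,0]}

```text
time: 6.8
position: [0.4993, 0.1262, 0.0484]
tool_rot: [-2.521, -1.874, 0.002]
ft_force: [-3.1, -0.5, 3.4]
grip_width: 0.457
grip_force: 20.0
```

```bash
python3 - <<'E'
from h import *
snap('wrist','w4.png',(130,80,430,305),2.6);plan([]);print(ctrl.get_state()['ft_force'])
E
```

```text
now [0.4993 0.1262 0.0484] yaw -16.74 t 6.85
[-1.74527411 -1.49700423  2.70320662]
```

View pics/w4.png

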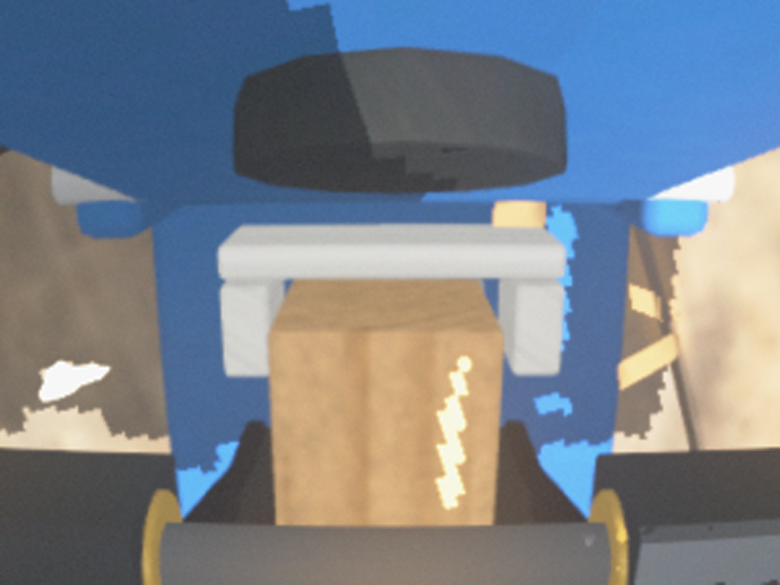

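The block is down in the opening, with gaps on both sides and about 4 mm at the end, at the expected height (TCP 0.0484, light bed contact). I will release it, rise, and go behind the lid.

>>> step_arm:
  commands:
    - {"travel":[0,0,0],"turn":[0,0,0]}
    - {"travel":[0,0,0],"turn":[0,0,0]}
    - {"travel":[0,0,0],"turn":[0,0,0]}
    - {"travel":[0,0,0],"turn":[0,0,0]}
  gripper: 0.85

```text
time: 7.25
position: [0.4999, 0.1265, 0.0487]
tool_rot: [2.521, 1.875, 0.001]
ft_force: [-0.1, 0.3, -0.4]
grip_width: 0.739
grip_force: 0.0
```

>>> step_arm:
  commands:
    - {"travel":[0,0,-0.02],"turn":[0,0,0]}
    - {"travel":[0,0,-0.06],"turn":[0,0,0]}
    - {"travel":[0,0,-0.11],"turn":[0,0,0]}
    - {"travel":[0,0,-0.16],"turn":[0,0,0]}
    - {"travel":[0,0,-0.22],"turn":[0,0,0]}

```text
time: 7.75
position: [0.4995, 0.1261, 0.2607]
tool_rot: [-2.521, -1.874, -0.001]
ft_force: [1.5, -0.5, 0.2]
grip_width: 0.849
grip_force: 0.0
```

>>> step_arm:
  commands:
    - {"travel":[0,0,0],"turn":[0,0,0]}
    - {"travel":[-0.05,0,0],"turn":[0,0,0]}
    - {"travel":[-0.05,0,0],"turn":[0,0,0]}
  gripper: 0

```text
time: 8.05
position: [0.4848, 0.0722, 0.2588]
tool_rot: [2.527, 1.864, -0.001]
ft_force: [0.5, -1.5, -0.0]
grip_width: 0.661
grip_force: 0.0
```

```bash
python3 - <<'E'
from h import *
plan([]);snap('wrist','w5.png',s=1.4);plan([])
E
```

```text
now [0.4848 0.0722 0.2588] yaw -17.16 t 8.05
now [0.4851 0.0753 0.2586] yaw -17.03 t 8.1
```

View pics/w5.png

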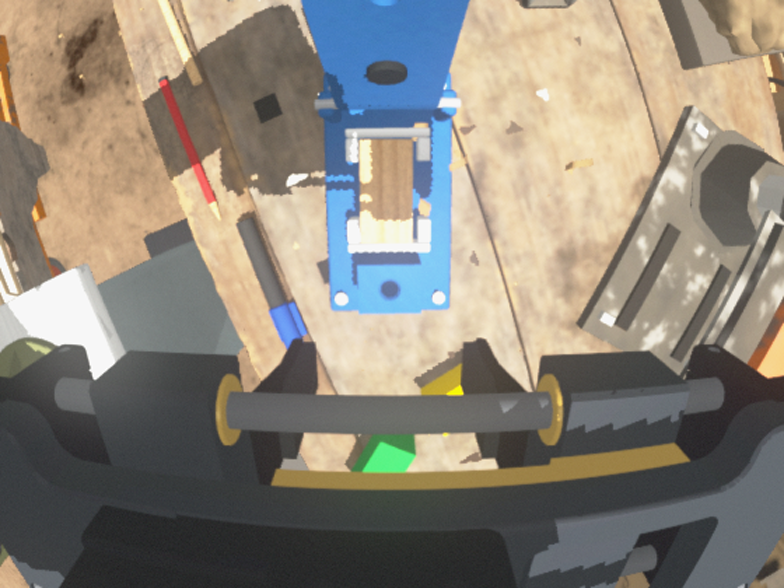

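The block lies flat in the bed between the guides and the lid is still open. The post hole is at (390,289). Now I go behind the lid and swing it down.

```bash
python3 - <<'E'
from h import *
P=(np.array([.4850,.0740,.2587]),Ry(-16.8))
h=wpt(390/1.4-.2,289/1.4-.2,.0625,P);print(h)
a=np.radians(73.5);u=np.array([np.cos(a),np.sin(a)])
b=np.array([.5005,.1245]);print(b-u*.076)
w=lambda y,z:((*(b+u*y),z),-16.5)
plan([w(80,.27) if 0 else w(.08,.27),w(.2,.27),w(.2,.204)],start=P)
E
```

```text
[0.47997498 0.05268725 0.0625    ]
[0.47891483 0.0516297 ]
now [0.485  0.074  0.2587] yaw -16.8 t 8.1
travel [0.1328, -0.0002, -0.0113] turn [0.0, 0.0, -0.3] rows 3.0
travel [0.12, 0.0, 0.0] turn [0.0, 0.0, 0.0] rows 3.0
travel [0.0, 0.0, 0.066] turn [0.0, 0.0, 0.0] rows 2.0
```

>>> step_arm:
  commands:
    - {"travel":[0.04,0,-0.011],"turn":[0,0,-0.4]}
    - {"travel":[0.09,0,-0.011],"turn":[0,0,-0.4]}
    - {"travel":[0.14,0,-0.011],"turn":[0,0,-0.4]}
    - {"travel":[0.19,0,-0.011],"turn":[0,0,-0.4]}
    - {"travel":[0.24,0,-0.011],"turn":[0,0,-0.4]}

```text
time: 8.6
position: [0.5544, 0.3111, 0.2687]
tool_rot: [-2.513, -1.884, 0.001]
ft_force: [-0.2, -0.5, 0.7]
grip_width: 0.16
grip_force: 0.0
```

>>> step_arm:
  commands:
    - {"travel":[0.013,0,0],"turn":[0,0,0]}
    - {"travel":[0.013,0,0.03],"turn":[0,0,0]}
    - {"travel":[0.013,0,0.065],"turn":[0,0,0]}
    - {"travel":[0.013,0,0.065],"turn":[0,0,0]}

```text
time: 9.0
position: [0.5549, 0.3195, 0.1985]
tool_rot: [-2.514, -1.883, 0.017]
ft_force: [-0.4, -0.1, -0.5]
grip_width: 0.006
grip_force: 0.0
```

```bash
python3 - <<'E'
from h import *
p,R=pose();plan([]);a=np.radians(73.5);print((p[:2]-[.5005,.1245])@[np.cos(a),np.sin(a)],ctrl.get_state()['grip_width'],ctrl.get_state()['ft_force'])
E
```

```text
now [0.5549 0.3195 0.1985] yaw -16.32 t 9.0
0.20241298656344847 0.006132104733989501 [-0.36897566 -0.12022654 -0.49281267]
```

>>> step_arm:
  commands:
    - {"travel":[-0.025,0,0],"turn":[0,0,0]}
    - {"travel":[-0.05,0,0],"turn":[0,0,0]}
    - {"travel":[-0.075,0,0],"turn":[0,0,0]}
    - {"travel":[-0.1,0,0],"turn":[0,0,0]}
    - {"travel":[-0.119,0,0],"turn":[0,0,0]}

```text
time: 9.5
position: [0.5252, 0.2058, 0.2066]
tool_rot: [-2.515, -1.882, -0.005]
ft_force: [1.1, 2.1, 0.8]
grip_width: 0.005
grip_force: 0.7
```

>>> step_arm:
  commands:
    - {"travel":[-0.021,0,0.001],"turn":[0,0,0]}
    - {"travel":[-0.044,0,0.006],"turn":[0,0,0]}
    - {"travel":[-0.061,0,0.014],"turn":[0,0,0]}
    - {"travel":[-0.077,0,0.023],"turn":[0,0,0]}
    - {"travel":[-0.091,0,0.035],"turn":[0,0,0]}

```text
time: 10.0
position: [0.4998, 0.1187, 0.171]
tool_rot: [2.515, 1.883, 0.005]
ft_force: [0.3, 1.0, 1.2]
grip_width: 0.003
grip_force: 0.5
```

```bash
python3 - <<'E'
from h import *
p,R=pose();plan([]);a=np.radians(73.5);print((p[:2]-[.5005,.1245])@[np.cos(a),np.sin(a)],ctrl.get_state()['ft_force'])
E
```

```text
now [0.4998 0.1187 0.171 ] yaw -16.36 t 10.0
-0.005775760988601013 [0.31818391 1.02447225 1.20416198]
```

Forces of 1–2 N show the lid following. Continuing.

>>> step_arm:
  commands:
    - {"travel":[-0.012,0,0.015],"turn":[0,0,0]}
    - {"travel":[-0.022,0,0.03],"turn":[0,0,0]}
    - {"travel":[-0.029,0,0.047],"turn":[0,0,0]}
    - {"travel":[-0.033,0,0.06],"turn":[0,0,0]}
    - {"travel":[-0.035,0,0.072],"turn":[0,0,0]}

```text
time: 10.5
position: [0.4894, 0.0854, 0.0974]
tool_rot: [2.515, 1.883, 0.001]
ft_force: [-0.1, 0.2, 0.8]
grip_width: 0.008
grip_force: 0.4
```

>>> step_arm:
  commands:
    - {"travel":[0,0,0.004],"turn":[0,0,0]}
    - {"travel":[0,0,0.008],"turn":[0,0,0]}
    - {"travel":[0,0,0.008],"turn":[0,0,0]}

```text
time: 10.8
position: [0.4893, 0.0855, 0.0897]
tool_rot: [2.514, 1.883, -0.001]
ft_force: [-1.4, -2.0, 3.1]
grip_width: 0.005
grip_force: 1.4
```

```bash
python3 - <<'E'
from h import *
plan([((.4893,.0855,.2),-16.4),((.46,-.09,.2),-46),((.375,-.30,.19),-46)])
E
```

```text
now [0.4893 0.0855 0.0897] yaw -16.34 t 10.8
travel [-0.0, -0.0, -0.1103] turn [-0.01, 0.04, 0.06] rows 3.0
travel [-0.1766, 0.0214, 0.0] turn [0.0, 0.0, 29.6] rows 4.0
travel [-0.207, 0.092, 0.01] turn [0.0, 0.0, 0.0] rows 5.0
```

>>> step_arm:
  commands:
    - {"travel":[0,0,-0.02],"turn":[0,0,0]}
    - {"travel":[0,0,-0.06],"turn":[0,0,0]}
    - {"travel":[0,0,-0.11],"turn":[0,0,0]}
    - {"travel":[0,0,-0.11],"turn":[0,0,0]}

```text
time: 11.2
position: [0.4936, 0.0876, 0.2066]
tool_rot: [2.512, 1.883, 0.021]
ft_force: [1.1, 0.1, -0.1]
grip_width: 0.005
grip_force: 0.0
```

>>> step_arm:
  commands:
    - {"travel":[-0.044,0.005,0],"turn":[0,0,7.4]}
    - {"travel":[-0.088,0.01,0],"turn":[0,0,14.8]}
    - {"travel":[-0.132,0.016,0],"turn":[0,0,22.2]}
    - {"travel":[-0.177,0.021,0],"turn":[0,0,29.6]}
    - {"travel":[-0.177,0.021,0],"turn":[0,0,29.6]}
  gripper: 1

```text
time: 11.7
position: [0.4587, -0.0961, 0.2]
tool_rot: [2.918, 1.161, 0.002]
ft_force: [0.7, 0.7, -0.7]
grip_width: 0.377
grip_force: 0.0
```

>>> step_arm:
  commands:
    - {"travel":[-0.207,0.092,0.01],"turn":[0,0,0]}
    - {"travel":[-0.207,0.092,0.01],"turn":[0,0,0]}
    - {"travel":[-0.207,0.092,0.01],"turn":[0,0,0]}
    - {"travel":[-0.207,0.092,0.01],"turn":[0,0,0]}
    - {"travel":[-0.207,0.092,0.01],"turn":[0,0,0]}

```text
time: 12.2
position: [0.3734, -0.3034, 0.1899]
tool_rot: [2.913, 1.173, 0.002]
ft_force: [-0.1, -0.5, 0.3]
grip_width: 0.833
grip_force: 0.0
```

>>> step_arm:
  commands:
    - {"travel":[0,0,0],"turn":[0,0,0]}
    - {"travel":[0,0,0],"turn":[0,0,0]}

```text
time: 12.4
position: [0.3755, -0.2995, 0.1895]
tool_rot: [-2.912, -1.178, -0.002]
ft_force: [-0.3, 0.2, 0.0]
grip_width: 0.97
grip_force: 0.0
```

```bash
python3 - <<'E'
from h import *
plan([]);snap('wrist','w6.png',s=1.4);plan([])
im=cv2.imread('pics/w6.png');hsv=cv2.cvtColor(im,cv2.COLOR_BGR2HSV)
m=(((hsv[...,0]<6)|(hsv[...,0]>174))&(hsv[...,1]>190)&(hsv[...,2]>90)).astype(np.uint8)
n,_,st,ce=cv2.connectedComponentsWithStats(m)
for i in range(1,n):
    if st[i][4]>150:print(st[i],ce[i])
E
```

```text
now [ 0.3755 -0.2995  0.1895] yaw -45.94 t 12.4
now [ 0.3759 -0.2987  0.1895] yaw -45.82 t 12.45
```

View pics/w6.png

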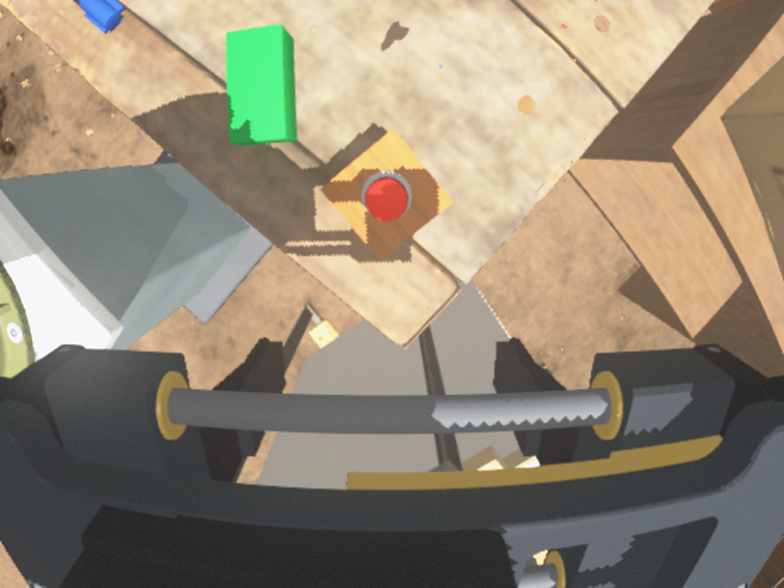

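The knob's top is at about (387,200) and its collar ring is centred at about (386,195), with the stand beneath.

```bash
python3 - <<'E'
from h import *
P=(np.array([.3757,-.2992,.1895]),Ry(-45.9))
for c in((387,200,.088),(386,195,.054)):
    k=wpt(c[0]/1.4-.2,c[1]/1.4-.2,c[2],P);print(k,P[1].inv().apply(k-P[0]))
E
```

```text
[ 0.41603976 -0.25935278  0.088     ] [ 0.05669924 -0.00054238  0.1015    ]
[ 0.41563653 -0.25866099  0.054     ] [ 0.05689109 -0.00131979  0.1355    ]
```

>>> step_arm:
  commands:
    - {"travel":[0.03,-0.001,0],"turn":[0,0,0]}
    - {"travel":[0.057,-0.001,0],"turn":[0,0,0]}
    - {"travel":[0.057,-0.001,0.04],"turn":[0,0,0]}
    - {"travel":[0.057,-0.001,0.08],"turn":[0,0,0]}
    - {"travel":[0.057,-0.001,0.117],"turn":[0,0,0]}

```text
time: 12.95
position: [0.4165, -0.257, 0.0709]
tool_rot: [-2.909, -1.185, -0.002]
ft_force: [-0.3, 0.7, -0.6]
grip_width: 1.0
grip_force: 0.0
```

>>> step_arm:
  commands:
    - {"travel":[0,0,0],"turn":[0,0,0]}
    - {"travel":[0,0,0],"turn":[0,0,0]}
    - {"travel":[0,0,0],"turn":[0,0,0]}
    - {"travel":[0,0,0],"turn":[0,0,0]}
    - {"travel":[0,0,0],"turn":[0,0,0]}
  gripper: 0.1
  force: 40

```text
time: 13.45
position: [0.4163, -0.2599, 0.074]
tool_rot: [2.911, 1.179, 0.005]
ft_force: [0.5, -0.1, -0.2]
grip_width: 0.632
grip_force: 0.0
```

>>> step_arm:
  commands:
    - {"travel":[0,0,0],"turn":[0,0,0]}
    - {"travel":[0,0,0],"turn":[0,0,0]}
    - {"travel":[0,0,0],"turn":[0,0,0]}
    - {"travel":[0,0,0],"turn":[0,0,0]}
    - {"travel":[0,0,0],"turn":[0,0,0]}

```text
time: 13.95
position: [0.4151, -0.2597, 0.0726]
tool_rot: [-2.912, -1.178, -0.0]
ft_force: [-0.4, -0.8, 1.8]
grip_width: 0.264
grip_force: 40.0
```

```bash
python3 - <<'E'
from h import *
plan([((.4155,-.2597,.2),-46),((.46,-.1,.2),-30),((.4625,-.0055,.175),-16.4)])
E
```

```text
now [ 0.4151 -0.2597  0.0726] yaw -45.93 t 13.95
travel [0.0003, 0.0002, -0.1274] turn [-0.0, -0.0, 0.07] rows 3.0
travel [0.1429, -0.084, 0.0] turn [0.0, 0.0, -16.0] rows 4.0
travel [0.0831, -0.0451, 0.025] turn [0.0, 0.0, -13.6] rows 2.0
```

>>> step_arm:
  commands:
    - {"travel":[0,0,-0.02],"turn":[0,0,0]}
    - {"travel":[0,0,-0.05],"turn":[0,0,0]}
    - {"travel":[0,0,-0.09],"turn":[0,0,0]}
    - {"travel":[0,0,-0.127],"turn":[0,0,0]}
    - {"travel":[0,0,-0.127],"turn":[0,0,0]}

```text
time: 14.45
position: [0.4179, -0.2613, 0.2042]
tool_rot: [2.908, 1.176, 0.012]
ft_force: [0.8, 0.6, -0.2]
grip_width: 0.267
grip_force: 40.0
```

>>> step_arm:
  commands:
    - {"travel":[0.035,-0.021,0],"turn":[0,0,-4]}
    - {"travel":[0.07,-0.042,0],"turn":[0,0,-8]}
    - {"travel":[0.105,-0.063,0],"turn":[0,0,-12]}
    - {"travel":[0.143,-0.084,0],"turn":[0,0,-16]}

```text
time: 14.85
position: [0.459, -0.0986, 0.1988]
tool_rot: [-2.718, -1.575, 0.0]
ft_force: [1.2, -0.0, 0.0]
grip_width: 0.264
grip_force: 40.0
```

>>> step_arm:
  commands:
    - {"travel":[0.03,-0.016,0],"turn":[0,0,-5]}
    - {"travel":[0.06,-0.032,0.01],"turn":[0,0,-10]}
    - {"travel":[0.083,-0.045,0.025],"turn":[0,0,-13.6]}
    - {"travel":[0.083,-0.045,0.025],"turn":[0,0,-13.6]}
    - {"travel":[0.083,-0.045,0.025],"turn":[0,0,-13.6]}

```text
time: 15.35
position: [0.4611, -0.0056, 0.1735]
tool_rot: [-2.514, -1.884, 0.004]
ft_force: [0.3, -0.4, -0.3]
grip_width: 0.267
grip_force: 40.0
```

>>> step_arm:
  commands:
    - {"travel":[0,0,0],"turn":[0,0,0]}
    - {"travel":[0,0,0],"turn":[0,0,0]}

```text
time: 15.55
position: [0.4621, -0.0068, 0.1749]
tool_rot: [2.517, 1.88, 0.001]
ft_force: [-0.6, -0.2, -0.5]
grip_width: 0.264
grip_force: 40.0
```

```bash
python3 - <<'E'
from h import *
plan([]);snap('wrist','w7.png',(160,50,400,290),2.5);plan([])
E
```

```text
now [ 0.4621 -0.0068  0.1749] yaw -16.48 t 15.55
now [ 0.4621 -0.0067  0.1749] yaw -16.47 t 15.6
```

View pics/w7.png

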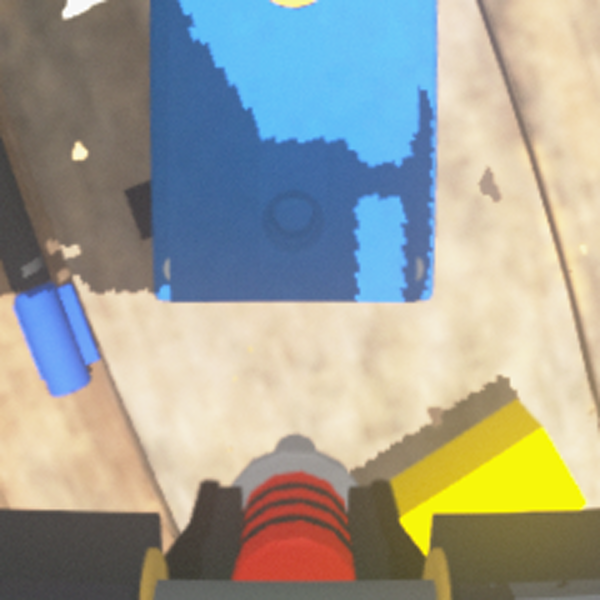

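The lid hole's mouth is at about (293,218) in the crop, with the free edge at v≈300. The pin is held upright, its tip showing at (295,436).

```bash
python3 - <<'E'
from h import *
p=np.array([.4621,-.0067,.1749]);P=(p,Ry(-16.47))
g=lambda u,v,z:wpt(160+u/2.5-.3,50+v/2.5-.3,z,P)
for z in(.076,.080,.084):
    for n,c in dict(hole=(293.5,218.5),L=(152,200),R=(438,200),edge=(295,300)).items():
        k=g(*c,z);print(z,n,k.round(4),P[1].inv().apply(k-p).round(4))
m=ctrl.camera_model('wrist');T=np.array(m['T_tool_cam'])
def pj(X):
    c=T[:3,:3].T@(np.array(X)-T[:3,3]);r=np.arctan2(np.hypot(c[0],c[1]),c[2]);a=c[:2]/np.hypot(c[0],c[1])*r*m['fx']+[m['cx'],m['cy']]
    return ((a-[160,50]+.3)*2.5).round(1)
print('tip far',pj((.003,0,.0676)),'tip c',pj((0,0,.0676)),'taper top far',pj((.006,0,.0596)),'collar far bot',pj((.016,0,.0226)))
E
```

```text
0.076 hole [0.4796 0.0516 0.076 ] [0.0609 0.0003 0.0989]
0.076 L [0.44   0.0699 0.076 ] [ 0.0672 -0.0429  0.0989]
0.076 R [0.5236 0.0451 0.076 ] [0.0671 0.0443 0.0989]
0.076 edge [0.4729 0.0273 0.076 ] [0.0356 0.0007 0.0989]
0.08 hole [0.4797 0.0518 0.08  ] [0.0611 0.0003 0.0949]
0.08 L [0.4407 0.0698 0.08  ] [ 0.0673 -0.0422  0.0949]
0.08 R [0.523  0.0454 0.08  ] [0.0673 0.0436 0.0949]
0.08 edge [0.4731 0.0279 0.08  ] [0.0363 0.0007 0.0949]
0.084 hole [0.4798 0.0521 0.084 ] [0.0614 0.0003 0.0909]
0.084 L [0.4414 0.0698 0.084 ] [ 0.0675 -0.0415  0.0909]
0.084 R [0.5224 0.0458 0.084 ] [0.0674 0.0429 0.0909]
0.084 edge [0.4733 0.0286 0.084 ] [0.037  0.0007 0.0909]
tip far [292.6 433.6] tip c [292.6 443.6] taper top far [292.5 432.8] collar far bot [291.8 444.5]
```

>>> step_arm:
  commands:
    - {"travel":[0.03,-0.001,0],"turn":[0,0,0]}
    - {"travel":[0.061,-0.001,0],"turn":[0,0,0]}
    - {"travel":[0.061,-0.001,0],"turn":[0,0,0]}
    - {"travel":[0.061,-0.001,0],"turn":[0,0,0]}

```text
time: 16.0
position: [0.4782, 0.053, 0.1746]
tool_rot: [2.514, 1.883, -0.001]
ft_force: [-0.7, -0.0, 0.4]
grip_width: 0.268
grip_force: 40.0
```

>>> step_arm:
  commands:
    - {"travel":[0,0,0.01],"turn":[0,0,0]}
    - {"travel":[0,0,0.02],"turn":[0,0,0]}
    - {"travel":[0,0,0.027],"turn":[0,0,0]}
    - {"travel":[0,0,0.034],"turn":[0,0,0]}
    - {"travel":[0,0,0.04],"turn":[0,0,0]}

```text
time: 16.5
position: [0.4782, 0.0526, 0.134]
tool_rot: [2.514, 1.882, -0.0]
ft_force: [0.6, -1.7, 0.3]
grip_width: 0.263
grip_force: 40.0
```

>>> step_arm:
  commands:
    - {"travel":[0,0,0.006],"turn":[0,0,0]}
    - {"travel":[0,0,0.012],"turn":[0,0,0]}
    - {"travel":[0,0,0.018],"turn":[0,0,0]}
    - {"travel":[0,0,0.024],"turn":[0,0,0]}
    - {"travel":[0,0,0.03],"turn":[0,0,0]}

```text
time: 17.0
position: [0.4784, 0.0526, 0.1043]
tool_rot: [2.514, 1.882, 0.0]
ft_force: [0.4, -5.5, 4.4]
grip_width: 0.265
grip_force: 40.0
```

>>> step_arm:
  commands:
    - {"travel":[-0.0005,0,0.003],"turn":[0,0,0]}
    - {"travel":[-0.0005,0,0.006],"turn":[0,0,0]}
    - {"travel":[-0.0005,0,0.009],"turn":[0,0,0]}
    - {"travel":[-0.0005,0,0.009],"turn":[0,0,0]}

```text
time: 17.4
position: [0.4782, 0.0521, 0.0958]
tool_rot: [2.514, 1.882, 0.0]
ft_force: [0.5, -6.0, 3.5]
grip_width: 0.267
grip_force: 40.0
```

>>> step_arm:
  commands:
    - {"travel":[-0.001,0,0.001],"turn":[0,0,0]}
    - {"travel":[-0.001,0,0.002],"turn":[0,0,0]}
    - {"travel":[-0.001,0,0.002],"turn":[0,0,0]}
    - {"travel":[-0.001,0,0.002],"turn":[0,0,0]}

```text
time: 17.8
position: [0.4783, 0.052, 0.0954]
tool_rot: [-2.514, -1.883, -0.002]
ft_force: [-4.5, -4.3, 15.8]
grip_width: 0.264
grip_force: 40.0
```

>>> step_arm:
  commands:
    - {"travel":[0,0,0.001],"turn":[0,0,0]}
    - {"travel":[0,0,0.001],"turn":[0,0,0]}
    - {"travel":[0,0,0.001],"turn":[0,0,0]}

```text
time: 18.1
position: [0.4784, 0.052, 0.0953]
tool_rot: [-2.514, -1.882, -0.002]
ft_force: [-6.2, -4.9, 22.5]
grip_width: 0.267
grip_force: 40.0
```

```bash
python3 - <<'E'
from h import *
for i in range(4):
    im=ctrl.get_image('scene');plan([]);s=ctrl.get_state();print(s['ft_force'],s['grip_force'])
q=(278,290);print(proj('scene',(.4795,.052,.073)),proj('scene',(.52,.19,.068)))
cv2.imwrite('pics/s8.png',cv2.resize(im[190:290,200:350,::-1],None,fx=5,fy=5,interpolation=cv2.INTER_CUBIC))
E
```

```text
now [0.4783 0.052  0.0953] yaw -16.35 t 18.15
[-6.83842529 -5.51837083 23.64316195] 39.99964895658195
now [0.4783 0.052  0.0953] yaw -16.35 t 18.2
[-6.78260037 -5.46544578 23.58772691] 39.99989630654454
now [0.4783 0.0519 0.0953] yaw -16.35 t 18.25
[-6.23673324 -5.16819875 23.04544153] 39.99969187192619
now [0.4783 0.052  0.0953] yaw -16.35 t 18.3
[-7.14272138 -4.65564652 22.9537632 ] 39.99981606379151
[280.11535456 235.10674268] [262.15079986 204.36957663]
```

View pics/s8.png

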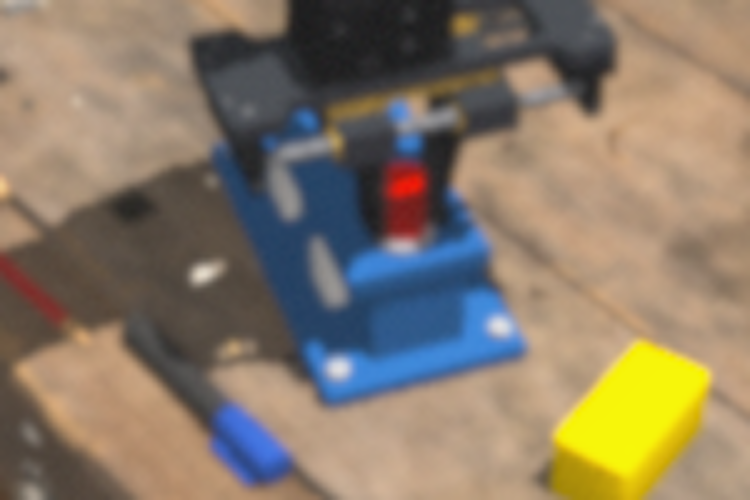

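The scene crop shows the collar at (405,243) on the lid and the lid level on the post. Height stays at the predicted 0.0953 m while the press rises to 23 N, so it is fully seated.

```bash
python3 -c "
from bench import ctrl
print(ctrl.close_job())"
```

```text
the job is handed in; nothing more can be done
None
```

I handed the job in at about 18 s, verdict not shown: the block is in the bed, the lid looks fully shut, and the pin is through both holes, still gripped at 40 N and pressed at about 23 N with its collar on the lid.

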